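# Pack a carving block snug in its holding board

## Task

Pack the gap between the carving block and the sliding jaw: one at a time, stand spacer plates from the rack upright in it, face to face and in line with the block, until what is left of the gap is small enough for the jaw's short slide to take up, then push the jaw up until it feels snug, with no play between stop, block, spacers and jaw. Leave the spacers you do not need standing in the rack, and do not disturb the cup, the mallet or the gouge.

Things in the scene. Friction and masses are not known exactly. Their poses are not given: they have to be found in the camera images.
- board: the holding board: fixed wooden slab 280 mm long (its x) x 120 mm wide (its y) x 18 mm thick; origin under its centre. x points along the centre line from the sliding jaw to the block and back stop; z up. The 65 mm of board behind the jaw is bare
- jaw_face (a point): middle of the pressing face of the sliding jaw, a dark wood block 25 mm thick x 40 mm wide x 45 mm tall. The point lies 25 mm above the board's top, on the board's centre line; axes as the board, x is the closing direction. The jaw's back face is 25 mm behind this point and can be pushed from behind by shut fingers
- jaw (a joint): travel of the sliding jaw, m: 0 fully open, grows as it closes towards the block, stops at 0.018; it has no spring, drags with about 4 N and stays where it is left. It starts 0 to 3 mm closed
- blank_face (a point): middle (25 mm above the board, on the centre line) of the end face, towards the jaw, of the pale wood carving block: 60 mm along the board (its x) x 40 mm wide x 55 mm tall, about 90 g, loose, its other end touching the back stop; axes as the board. The gap is from jaw_face to this face: 20 to 40 mm with the jaw fully open, new each time
- stop_face (a point): middle of the face of the fixed back stop, 25 mm above the board's top, on the centre line: a dark wood block 30 x 40 x 45 mm with a low steel foot either side; the carving block rests against this face. Axes as the board
- rack_mid (a point): middle of the spacer rack, 34 mm above the table: a fixed dark wood base 40 mm wide with four slots in a row along its x, at -48, -16, 16 and 48 mm, 15 mm wide, slot floor 6 mm and rib tops 24 mm above the table; the spacers stick out 5 mm at each side of it
- spacer0_mid (a point): plywood spacer plate, 12 mm thick (its x) x 50 mm wide (its y) x 56 mm tall (its z), one of four alike, 25 g, small dark hole mark near its top; this point is its centre, 28 mm above its lower edge. It starts upright in a slot of the rack, its foot 6 mm above the table, 1.5 mm play each side. Grip it across its 50 mm width
- spacer1_mid (a point): another spacer plate, same as spacer0; this point is its centre
- spacer2_mid (a point): another spacer plate, same as spacer0; this point is its centre
- spacer3_mid (a point): another spacer plate, same as spacer0; this point is its centre
- cup_mid (a point): middle of a carved wooden cup, 74 mm across, 60 mm tall, standing near the work; leave alone
- mallet_mid (a point): half-way up a turned carving mallet standing on its head, 72 mm across, 205 mm tall; leave alone
- gouge_mid (a point): a carving gouge with a dark handle lying on the table, 175 mm long along its x, 22 mm thick; point near its middle; leave alone
Things that resemble listed ones, but are neither listed nor needed, are in the scene too. What is shaped like the part that bears rack_mid but orange or turquoise is not meant. What is shaped like the part that bears spacer3_mid but blue is not meant.

How it is judged:
On the way:
1. a first spacer stands upright in the gap with play still left in the gap (((x of spacer0_mid in the frame of jaw_face above 0.003 m and x of spacer0_mid in the frame of blank_face below -0.003 m and y of spacer0_mid in the frame of jaw_face between -0.012 and 0.012 m and z of spacer0_mid in the frame of jaw_face between -0.001 and 0.007 m and angle between spacer0_mid's own z axis and vertical below 0.1 rad and angle between the x axis of spacer0_mid and the x axis of jaw_face, either way round below 0.1 rad) or (x of spacer1_mid in the frame of jaw_face above 0.003 m and x of spacer1_mid in the frame of blank_face below -0.003 m and y of spacer1_mid in the frame of jaw_face between -0.012 and 0.012 m and z of spacer1_mid in the frame of jaw_face between -0.001 and 0.007 m and angle between spacer1_mid's own z axis and vertical below 0.1 rad and angle between the x axis of spacer1_mid and the x axis of jaw_face, either way round below 0.1 rad) or (x of spacer2_mid in the frame of jaw_face above 0.003 m and x of spacer2_mid in the frame of blank_face below -0.003 m and y of spacer2_mid in the frame of jaw_face between -0.012 and 0.012 m and z of spacer2_mid in the frame of jaw_face between -0.001 and 0.007 m and angle between spacer2_mid's own z axis and vertical below 0.1 rad and angle between the x axis of spacer2_mid and the x axis of jaw_face, either way round below 0.1 rad) or (x of spacer3_mid in the frame of jaw_face above 0.003 m and x of spacer3_mid in the frame of blank_face below -0.003 m and y of spacer3_mid in the frame of jaw_face between -0.012 and 0.012 m and z of spacer3_mid in the frame of jaw_face between -0.001 and 0.007 m and angle between spacer3_mid's own z axis and vertical below 0.1 rad and angle between the x axis of spacer3_mid and the x axis of jaw_face, either way round below 0.1 rad)) and x of blank_face in the frame of jaw_face above 0.0145 m), for 0.2 s.
At the end, for the whole second after the job is handed in: 1 to 3 spacers stand in the gap (upright and square within 0.1 rad, within 12 mm of the centre line); jaw to block is 12 mm per spacer within 2 mm; the block is within 3 mm of touching the stop and 12 mm of the line; other spacers stand in the rack; the jaw is at rest (((x of spacer0_mid in the frame of jaw_face above 0.003 m and x of spacer0_mid in the frame of blank_face below -0.003 m and y of spacer0_mid in the frame of jaw_face between -0.012 and 0.012 m and z of spacer0_mid in the frame of jaw_face between -0.001 and 0.007 m and angle between spacer0_mid's own z axis and vertical below 0.1 rad and angle between the x axis of spacer0_mid and the x axis of jaw_face, either way round below 0.1 rad) or (x of spacer0_mid in the frame of rack_mid between -0.065 and 0.065 m and y of spacer0_mid in the frame of rack_mid between -0.02 and 0.02 m and z of spacer0_mid in the frame of rack_mid between -0.006 and 0.006 m and angle between spacer0_mid's own z axis and vertical below 0.25 rad)) and ((x of spacer1_mid in the frame of jaw_face above 0.003 m and x of spacer1_mid in the frame of blank_face below -0.003 m and y of spacer1_mid in the frame of jaw_face between -0.012 and 0.012 m and z of spacer1_mid in the frame of jaw_face between -0.001 and 0.007 m and angle between spacer1_mid's own z axis and vertical below 0.1 rad and angle between the x axis of spacer1_mid and the x axis of jaw_face, either way round below 0.1 rad) or (x of spacer1_mid in the frame of rack_mid between -0.065 and 0.065 m and y of spacer1_mid in the frame of rack_mid between -0.02 and 0.02 m and z of spacer1_mid in the frame of rack_mid between -0.006 and 0.006 m and angle between spacer1_mid's own z axis and vertical below 0.25 rad)) and ((x of spacer2_mid in the frame of jaw_face above 0.003 m and x of spacer2_mid in the frame of blank_face below -0.003 m and y of spacer2_mid in the frame of jaw_face between -0.012 and 0.012 m and z of spacer2_mid in the frame of jaw_face between -0.001 and 0.007 m and angle between spacer2_mid's own z axis and vertical below 0.1 rad and angle between the x axis of spacer2_mid and the x axis of jaw_face, either way round below 0.1 rad) or (x of spacer2_mid in the frame of rack_mid between -0.065 and 0.065 m and y of spacer2_mid in the frame of rack_mid between -0.02 and 0.02 m and z of spacer2_mid in the frame of rack_mid between -0.006 and 0.006 m and angle between spacer2_mid's own z axis and vertical below 0.25 rad)) and ((x of spacer3_mid in the frame of jaw_face above 0.003 m and x of spacer3_mid in the frame of blank_face below -0.003 m and y of spacer3_mid in the frame of jaw_face between -0.012 and 0.012 m and z of spacer3_mid in the frame of jaw_face between -0.001 and 0.007 m and angle between spacer3_mid's own z axis and vertical below 0.1 rad and angle between the x axis of spacer3_mid and the x axis of jaw_face, either way round below 0.1 rad) or (x of spacer3_mid in the frame of rack_mid between -0.065 and 0.065 m and y of spacer3_mid in the frame of rack_mid between -0.02 and 0.02 m and z of spacer3_mid in the frame of rack_mid between -0.006 and 0.006 m and angle between spacer3_mid's own z axis and vertical below 0.25 rad)) and ((x of blank_face in the frame of jaw_face between 0.01 and 0.014 m and (x of spacer0_mid in the frame of jaw_face between 0.003 and 0.009 m or x of spacer1_mid in the frame of jaw_face between 0.003 and 0.009 m or x of spacer2_mid in the frame of jaw_face between 0.003 and 0.009 m or x of spacer3_mid in the frame of jaw_face between 0.003 and 0.009 m)) or (x of blank_face in the frame of jaw_face between 0.022 and 0.026 m and (x of spacer0_mid in the frame of jaw_face between 0.003 and 0.009 m or x of spacer1_mid in the frame of jaw_face between 0.003 and 0.009 m or x of spacer2_mid in the frame of jaw_face between 0.003 and 0.009 m or x of spacer3_mid in the frame of jaw_face between 0.003 and 0.009 m) and (x of spacer0_mid in the frame of blank_face between -0.009 and -0.003 m or x of spacer1_mid in the frame of blank_face between -0.009 and -0.003 m or x of spacer2_mid in the frame of blank_face between -0.009 and -0.003 m or x of spacer3_mid in the frame of blank_face between -0.009 and -0.003 m)) or (x of blank_face in the frame of jaw_face between 0.034 and 0.038 m and (x of spacer0_mid in the frame of jaw_face between 0.003 and 0.009 m or x of spacer1_mid in the frame of jaw_face between 0.003 and 0.009 m or x of spacer2_mid in the frame of jaw_face between 0.003 and 0.009 m or x of spacer3_mid in the frame of jaw_face between 0.003 and 0.009 m) and (x of spacer0_mid in the frame of blank_face between -0.009 and -0.003 m or x of spacer1_mid in the frame of blank_face between -0.009 and -0.003 m or x of spacer2_mid in the frame of blank_face between -0.009 and -0.003 m or x of spacer3_mid in the frame of blank_face between -0.009 and -0.003 m) and (x of spacer0_mid in the frame of jaw_face between 0.014 and 0.022 m or x of spacer1_mid in the frame of jaw_face between 0.014 and 0.022 m or x of spacer2_mid in the frame of jaw_face between 0.014 and 0.022 m or x of spacer3_mid in the frame of jaw_face between 0.014 and 0.022 m))) and x of blank_face in the frame of stop_face between -0.063 and -0.057 m and y of blank_face in the frame of stop_face between -0.012 and 0.012 m and angle between blank_face's own z axis and vertical below 0.1 rad and velocity of joint jaw between -0.003 and 0.003 m/s).
It fails at once if two spacers are carried at once (both centres over 130 mm above the table) (height (world z) of each of spacer0_mid, spacer1_mid above 0.13 m or height (world z) of each of spacer0_mid, spacer2_mid above 0.13 m or height (world z) of each of spacer0_mid, spacer3_mid above 0.13 m or height (world z) of each of spacer1_mid, spacer2_mid above 0.13 m or height (world z) of each of spacer1_mid, spacer3_mid above 0.13 m or height (world z) of each of spacer2_mid, spacer3_mid above 0.13 m).
It fails at once if the cup, the mallet or the gouge is moved more than 30 mm (distance of any of cup_mid, mallet_mid, gouge_mid from where it was at the start of the episode above 0.03 m).
It also fails if it takes over 64 s, if anything falls off the work surface, if the arm or the gripper's body presses on something with over 40 N, if the wrist force passes 120 N, or if a joint passes its speed limit or range.

## Robot

A 7-joint arm with a two-finger parallel gripper is mounted at the origin on the work surface. World frame = base frame: x ahead of the robot, y to its left, z up, the work surface at z = 0. Lengths are in m, angles in rad, forces in N, time in s.
With the tool pointing down it reaches from about 0.425 to 0.825 m from the base axis. Payload 3.6 kg.
Tool frame: the origin (TCP) lies at the very end of the fingers, on their centre line; the grasp point (between the pads) lies 19 mm behind it; x points along the fingers, y is the direction in which the jaws open and shut, and the axes are right-handed (so a half turn about x gives the same grasp; the last joint's range is limited). The gripper opens to 93 mm and grips with 3 to 60 N. Pads are 15 mm wide; open, the fingers measure 128 mm over their backs; the gripper's body (75 mm by 188 mm) begins 65 mm behind the grasp point.
Start: joints at [1.181, 0.615, -0.013, 1.423, 0.008, 1.103, -0.04], TCP at [0.231, -0.608, 0.219] pointing down, gripper open.
Joint ranges: [-3.12, 3.12], [-0.3, 2.06], [-1.34, 1.32], [0.26, 2.42], [-1.36, 4.5], [0.01, 1.98], [-2.84, 2.84]. Speed limits (rad/s): [2.79, 2.79, 3.14, 3.14, 3.14, 3.14, 3.14].

## Interface

Orientations are given as [roll, pitch, yaw] about the fixed x, y, z axes, in that order (R = Rz(yaw) Ry(pitch) Rx(roll)).
In Python, from workcell import observe, camera, camera_info, finish_job gives the robot as it stands. The module is installed in compiled form; this text tells all that it offers.
- The arm moves only by the tool move_arm, never from a script. Its argument "increments" is a list of rows, each an object of numbers: "tx", "ty", "tz": the shift along the tool's x, y, z in m; "spin": the turn about the tool's x in degrees. In form: [{"tx": .., "ty": .., "tz": .., "spin": ..}, ...]. A call has 1 to 20 rows; each row shifts and turns the commanded pose from where the row before left it, along the tool's axes as they then stand; what a row does not reach is not made up. A row lasts 1/10 s, in which the tool goes at most 50 mm and 8.59 degrees, less where a joint would pass 70% of its speed; a pose out of reach is approached as far as the arm can. A call with a gripper value outside its range is refused whole. "grip" is the closure in counts, from 0 (fully open) to 255 (shut), set as the call begins (left out, the last holds). The fingers move at their own pace and stop on an object; the grip force is fixed at half the most. Time passes only in rows, so rows that do not move let the fingers close. It gives the time, the measured TCP pose, the force and the opening at its end, in the units of the state.
- observe(): the state, without advancing time (a new reading comes with each control period).
- camera(name): name is "side" or "top" or "wrist"; returns the picture (420x560x3 uint8, blue, green, red); there is no depth.
- camera_info(name): a dict with "mtx" (3x3 intrinsics, pixels), "dist" ([k1, k2, p1, p2, k3] as OpenCV has them; the pictures are not rectified), "camera_from_world" (4x4, takes a point from world to camera coordinates). Camera axes: x right, y down, z forward; pixel columns grow to the right and rows downward; lengths in m; the calibration is good to about 2 mm. A picture is of the moment at which its call begins: read the wrist's pose just before it. camera_info takes no time and is no camera call; for the wrist camera it gives the pose at the moment of the call.
- finish_job(): hands the job in, once; it reports no verdict.
The state is a dict: "t": time; "joint_pos": joint angles; "dq": joint speeds; "joint_efforts": joint torques, N m; "tool_pos": TCP position; "eef_rot": TCP orientation; "contact_force": force on the tool from outside, world axes, zero at the start; "torque": the same for the moment, N m; "grip_width": finger opening in m.
Only numpy, scipy, OpenCV 4.12 (cv2) and the standard library are available. Lean on these libraries where they do the work, as an engineer would, in place of code of your own. Each camera call takes 0.05 s, during which the arm holds its last target. There are 200 camera calls.

## Working session

There is one attempt and no reset: what is moved stays moved. The work goes in short steps, Python scripts to look and compute and a tool call to move; the robot and the scene stay as the last step left them, time stands still between calls to the robot, and variables do not carry over. Pictures are saved under pics/ and viewed, about 8 in all and at most 12, crops included, and the job is handed in when it is done.

Besides the shell and the picture viewer there is one more tool, called after "Request:" as name([rows], argument=value, ...), one row to a line, values as JSON. move_arm: Moves the arm, as the interface text tells. Its arguments: {"type":"object","properties":{"increments":{"type":"array"},"grip":{"type":"number"}},"required":["increments"]}

```bash
mkdir -p pics; cat > h.py <<'E'
import numpy as np, cv2
from workcell import observe, camera, camera_info, finish_job
from scipy.spatial.transform import Rotation as R
def ray(info,px):
    px=np.array(px,float).reshape(-1,1,2)
    u=cv2.undistortPoints(px,np.array(info["mtx"]),np.array(info["dist"])).reshape(-1,2)
    T=np.array(info["camera_from_world"]);Rm=T[:3,:3];o=-Rm.T@T[:3,3]
    return o,np.c_[u,np.ones(len(u))]@Rm
def plane(info,px,z):
    o,d=ray(info,px); return o+d*((z-o[2])/d[:,2])[:,None]
def proj(info,P):
    T=np.array(info["camera_from_world"])
    return cv2.projectPoints(np.array(P,float).reshape(-1,1,3),cv2.Rodrigues(T[:3,:3])[0],T[:3,3],np.array(info["mtx"]),np.array(info["dist"]))[0].reshape(-1,2)
def st():
    o=observe();print({k:np.round(o[k],4).tolist() for k in("t","tool_pos","eef_rot","contact_force","grip_width","joint_pos")});return o
E
python3 - <<'E'
from h import *
st()
for n in("top","side"):
    im=camera(n);cv2.imwrite(f"pics/{n}0.png",im);i=camera_info(n);T=np.array(i["camera_from_world"]);print(n,-T[:3,:3].T@T[:3,3],T[:3,:3].round(2).tolist(),np.array(i["mtx"])[0,0])
E
```

```text
{'t': 0.0, 'tool_pos': [0.2305, -0.6069, 0.2175], 'eef_rot': [-1.5698, 1.5682, 1.9347], 'contact_force': [0.0526, 0.6935, -0.4874], 'grip_width': 0.0929, 'joint_pos': [1.1815, 0.6159, -0.0126, 1.4249, 0.0081, 1.1034, -0.0404]}
top [ 0.38238462 -0.20744169  1.18331025] [[0.01, -1.0, -0.01], [-0.99, -0.01, -0.11], [0.11, 0.01, -0.99]] 451.6634242720015
side [ 0.48612621 -1.11376507  0.68363492] [[1.0, -0.04, 0.01], [-0.02, -0.55, -0.84], [0.04, 0.84, -0.55]] 411.21255005342397
```

View pics/top0.png

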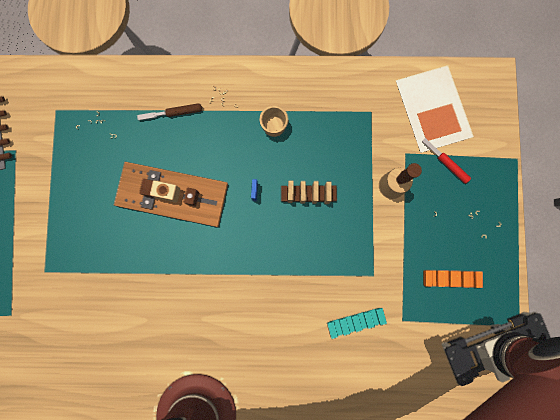

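View pics/side0.png

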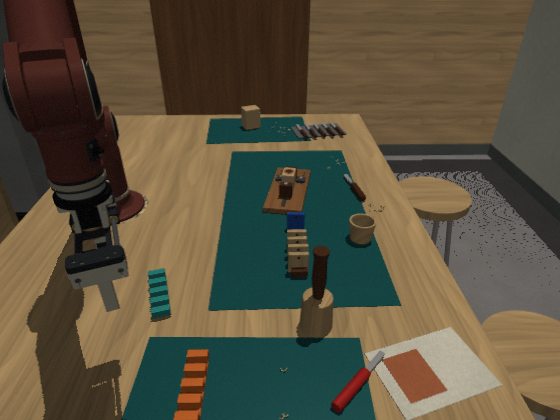

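Top view: board centred near (170,195) with the jaw at (192,196), block (163,190) and stop (150,187). The grey-brown rack with four spacers is at (309,193), with a blue decoy plate at (255,190). Cup (274,122), gouge (170,112), mallet base (397,185). In the side view the rack is at (297,252), board at (288,190), mallet at (318,300).

```bash
python3 - <<'E'
from h import *
i=camera_info("top");o=observe()
print(R.from_euler("xyz",o["eef_rot"]).as_matrix().round(4).tolist())
for n,p,z in[("rackL",(281,193),.024),("rackR",(337,193),.024),("s0",(291,191),.062),("s1",(304,191),.062),("s2",(316,191),.062),("s3",(329,192),.062),("jaw",(192,196),.063),("blk",(163,190),.073),("stop",(148,186),.063),("cup",(274,122),.06),("malletbase",(395,185),.05),("mallettop",(412,171),.205),("b1",(126,163),.018),("b2",(228,180),.018),("b3",(219,227),.018),("b4",(115,207),.018),("blue",(255,190),.03)]: print(n,plane(i,p,z).round(4).tolist())
w=camera_info("wrist");T=np.array(w["camera_from_world"]);Rt=R.from_euler("xyz",o["eef_rot"]).as_matrix()
print("cam in tool",(Rt.T@(-T[:3,:3].T@T[:3,3]-o["tool_pos"])).round(4),(T[:3,:3]@Rt).round(3).tolist(),np.array(w["mtx"])[0,0])
E
```

```text
[[-0.0009, 0.3549, -0.9349], [0.0021, -0.9349, -0.3549], [-1.0, -0.0023, 0.0]]
rackL [[0.559, -0.2076, 0.024]]
rackR [[0.5604, -0.3528, 0.024]]
s0 [[0.5585, -0.2327, 0.062]]
s1 [[0.5588, -0.2653, 0.062]]
s2 [[0.5591, -0.2954, 0.062]]
s3 [[0.5569, -0.328, 0.062]]
jaw [[0.5433, 0.0158, 0.063]]
blk [[0.5563, 0.0869, 0.073]]
stop [[0.5677, 0.128, 0.063]]
cup [[0.7372, -0.1879, 0.06]]
malletbase [[0.5783, -0.4967, 0.05]]
mallettop [[0.5831, -0.4951, 0.205]]
b1 [[0.6362, 0.2026, 0.018]]
b2 [[0.593, -0.0684, 0.018]]
b3 [[0.4694, -0.048, 0.018]]
b4 [[0.5188, 0.2257, 0.018]]
blue [[0.5652, -0.1404, 0.03]]
cam in tool [-0.1664  0.0006 -0.0743] [[0.001, 1.0, -0.001], [-0.261, 0.001, 0.965], [0.965, -0.001, 0.261]] 368.9729955197347
```

Request:
move_arm([
  {"tx": -0.008, "spin": -7.7},
  {"tx": -0.008, "spin": -7.7},
  {"tx": -0.008, "spin": -7.7},
  {"tx": -0.008, "spin": -7.7},
  {"tx": -0.008, "spin": -7.7},
  {"tx": -0.008, "spin": -7.7},
  {"tx": -0.008, "spin": -7.7},
  {"tx": -0.008, "spin": -7.7},
  {"tx": -0.008, "spin": -7.6},
])

```text
$.increments[0]: bad value
```

Request:
move_arm([
  {"ty": 0.022, "tz": -0.0245},
  {"ty": 0.022, "tz": -0.0245},
  {"ty": 0.022, "tz": -0.0245},
  {"ty": 0.022, "tz": -0.0245},
  {"ty": 0.022, "tz": -0.0245},
  {"ty": 0.022, "tz": -0.0245},
  {"ty": 0.022, "tz": -0.0245},
  {"ty": 0.022, "tz": -0.0245},
  {"ty": 0.022, "tz": -0.0245},
  {"ty": 0.022, "tz": -0.0245},
  {"ty": 0.022, "tz": -0.0245},
  {"ty": 0.022, "tz": -0.0245},
  {"ty": 0.022, "tz": -0.0245},
  {"ty": 0.022, "tz": -0.0245},
  {"ty": 0.022, "tz": -0.0245},
  {},
  {},
  {},
])

```text
$.increments[0]: bad value
```

```bash
python3 - <<'E'
from h import *
st();i=camera_info("wrist");im=camera("wrist");cv2.imwrite("pics/w1.png",im);np.save("w1.npy",i,allow_pickle=True)
E
```

```text
{'t': 0.1, 'tool_pos': [0.2304, -0.607, 0.2176], 'eef_rot': [-1.5514, 1.5685, 1.953], 'contact_force': [-0.4221, 0.761, 0.3702], 'grip_width': 0.093, 'joint_pos': [1.1815, 0.6158, -0.0126, 1.4247, 0.0081, 1.1034, -0.0404]}
```

View pics/w1.png

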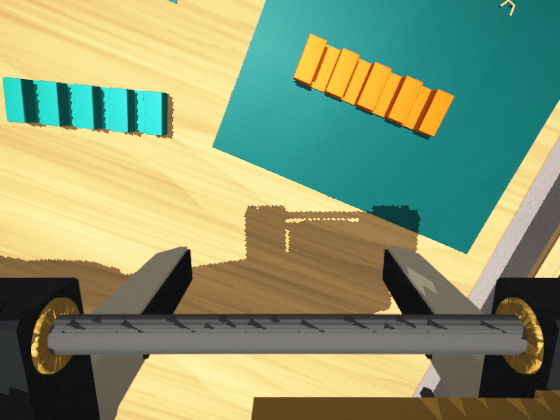

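The wrist picture shows only the orange and turquoise decoys, since the move was refused. I'll send complete rows.

Request:
move_arm([
  {"tx": -0.008, "ty": 0, "tz": 0, "spin": -7.7},
  {"tx": -0.008, "ty": 0, "tz": 0, "spin": -7.7},
  {"tx": -0.008, "ty": 0, "tz": 0, "spin": -7.7},
  {"tx": -0.008, "ty": 0, "tz": 0, "spin": -7.7},
  {"tx": -0.008, "ty": 0, "tz": 0, "spin": -7.7},
  {"tx": -0.008, "ty": 0, "tz": 0, "spin": -7.7},
  {"tx": -0.008, "ty": 0, "tz": 0, "spin": -7.7},
  {"tx": -0.008, "ty": 0, "tz": 0, "spin": -7.7},
  {"tx": -0.008, "ty": 0, "tz": 0, "spin": -7.6},
])

```text
t: 1.05
tool_pos: [0.2305, -0.6074, 0.2905]
eef_rot: [-2.675, 1.57, 2.043]
contact_force: [0.1, 0.7, -0.1]
grip_width: 0.0925
```

Request:
move_arm([
  {"tx": 0, "ty": 0.022, "tz": -0.018, "spin": 0},
  {"tx": 0, "ty": 0.022, "tz": -0.018, "spin": 0},
  {"tx": 0, "ty": 0.022, "tz": -0.018, "spin": 0},
  {"tx": 0, "ty": 0.022, "tz": -0.018, "spin": 0},
  {"tx": 0, "ty": 0.022, "tz": -0.018, "spin": 0},
  {"tx": 0, "ty": 0.022, "tz": -0.018, "spin": 0},
  {"tx": 0, "ty": 0.022, "tz": -0.018, "spin": 0},
  {"tx": 0, "ty": 0.022, "tz": -0.018, "spin": 0},
  {"tx": 0, "ty": 0.022, "tz": -0.018, "spin": 0},
  {"tx": 0, "ty": 0.022, "tz": -0.018, "spin": 0},
  {"tx": 0, "ty": 0.022, "tz": -0.018, "spin": 0},
  {"tx": 0, "ty": 0.022, "tz": -0.018, "spin": 0},
  {"tx": 0, "ty": 0.022, "tz": -0.018, "spin": 0},
  {"tx": 0, "ty": 0.022, "tz": -0.018, "spin": 0},
  {"tx": 0, "ty": 0.022, "tz": -0.018, "spin": 0},
  {"tx": 0, "ty": 0, "tz": 0, "spin": 0},
  {"tx": 0, "ty": 0, "tz": 0, "spin": 0},
])

```text
t: 2.75
tool_pos: [0.5607, -0.3373, 0.2901]
eef_rot: [-1.658, 1.569, 3.055]
contact_force: [-0.0, -0.4, -0.4]
grip_width: 0.0929
```

```bash
cat >> h.py <<'E'
def snap(name):
    o=st();i=camera_info("wrist");im=camera("wrist");cv2.imwrite(f"pics/{name}.png",im);np.save(f"{name}.npy",i,allow_pickle=True);return o,i,im
E
python3 -c "
from h import *
snap('w2')"
```

```text
{'t': 2.75, 'tool_pos': [0.5607, -0.3373, 0.2901], 'eef_rot': [-1.6583, 1.5694, 3.0553], 'contact_force': [-0.0248, -0.4096, -0.3655], 'grip_width': 0.0929, 'joint_pos': [0.7025, 0.5944, -0.3612, 1.2873, 0.2074, 1.2975, 0.3434]}
```

View pics/w2.png

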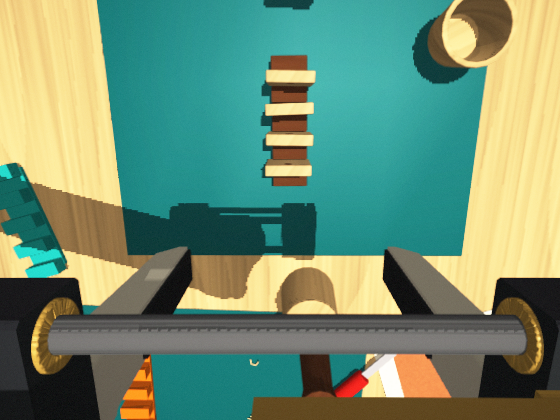

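The wrist view shows the rack with four pale spacer tops at about (290,77), (289,108), (289,140), (288,169), the cup at (475,40), and the mallet under the rod at (310,300).

```bash
cat >> h.py <<'E'
def pale(im,roi,z,info,amin=150,vmin=120):
    x0,y0,x1,y1=roi;hs=cv2.cvtColor(im,cv2.COLOR_BGR2HSV);m=np.zeros(im.shape[:2],np.uint8)
    m[y0:y1,x0:x1]=(cv2.inRange(hs,(8,30,vmin),(35,170,255)))[y0:y1,x0:x1]
    out=[]
    for c in cv2.findContours(m,cv2.RETR_EXTERNAL,cv2.CHAIN_APPROX_NONE)[0]:
        if cv2.contourArea(c)<amin: continue
        P=plane(info,c.reshape(-1,2).astype(float),z)[:,:2].astype(np.float32)
        r=cv2.minAreaRect(P*1000);b=cv2.boxPoints(r);e=[b[1]-b[0],b[2]-b[1]];e=max(e,key=np.linalg.norm)
        a=np.degrees(np.arctan2(e[1],e[0]));a=(a+90)%180-90
        out.append((np.round(r[0],1).tolist(),np.round(sorted(r[1]),1).tolist(),round(float(a),1),cv2.boundingRect(c)))
    return sorted(out,key=lambda q:q[0][1])
E
python3 - <<'E'
from h import *
i=np.load("w2.npy",allow_pickle=True).item();im=cv2.imread("pics/w2.png")
hs=cv2.cvtColor(im,cv2.COLOR_BGR2HSV)
for p in[(290,77),(290,83),(289,92),(289,108)]:print(p,hs[p[1],p[0]])
for q in pale(im,(250,50,330,190),.062,i):print(q)
E
```

```text
(290, 77) [ 25  84 253]
(290, 83) [ 14 148  79]
(289, 92) [ 10 157  65]
(289, 108) [ 26  79 253]
([563.4, -324.0], [19.4, 49.7], 0.1, (265, 158, 47, 19))
([564.4, -293.3], [14.5, 48.6], 0.1, (266, 131, 47, 15))
([564.1, -263.0], [12.9, 49.8], 2.2, (265, 101, 49, 15))
([565.6, -231.0], [13.2, 49.4], 0.1, (266, 68, 50, 15))
```

Request:
move_arm([
  {"tx": 0.01, "ty": 0.001, "tz": -0.021, "spin": 0},
  {"tx": 0.02, "ty": 0.001, "tz": -0.021, "spin": 0},
  {"tx": 0.02, "ty": 0.001, "tz": -0.021, "spin": 0},
  {"tx": 0.02, "ty": 0.001, "tz": -0.021, "spin": 0},
  {"tx": 0.02, "ty": 0, "tz": -0.022, "spin": 0},
  {"tx": 0.02, "ty": 0, "tz": 0, "spin": 0},
  {"tx": 0.025, "ty": 0, "tz": 0, "spin": 0},
  {"tx": 0.025, "ty": 0, "tz": 0, "spin": 0},
  {"tx": 0, "ty": 0, "tz": 0, "spin": 0},
  {"tx": 0, "ty": 0, "tz": 0, "spin": 0},
])

```text
t: 3.8
tool_pos: [0.5642, -0.2332, 0.131]
eef_rot: [-0.618, 1.57, -2.191]
contact_force: [-0.2, -0.4, 0.6]
grip_width: 0.0928
```

```bash
python3 - <<'E'
from h import *
o,i,im=snap('w3')
for roi in [(150,100,400,300)]:
  for q in pale(im,roi,.062,i):print(q)
E
```

```text
{'t': 3.8, 'tool_pos': [0.5642, -0.2332, 0.131], 'eef_rot': [-0.6179, 1.5701, -2.191], 'contact_force': [-0.1601, -0.4088, 0.5653], 'grip_width': 0.0928, 'joint_pos': [0.5579, 0.6657, -0.3358, 1.6402, 0.2678, 0.8814, 0.1149]}
([477.8, -265.6], [16.2, 48.0], 53.4, (150, 247, 37, 53))
([564.8, -264.4], [49.7, 50.5], 90.0, (249, 231, 73, 69))
([565.8, -218.8], [36.5, 50.1], -0.1, (249, 174, 76, 55))
```

View pics/w3.png

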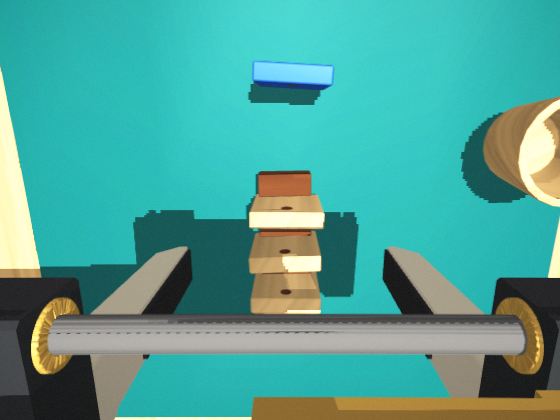

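Close view: A's top strip at about (286,218), its hole-marked +y face above it at row 205; B's top strip at (285,262); blue decoy at (292,75).

```bash
python3 - <<'E'
from h import *
i=np.load("w3.npy",allow_pickle=True).item();im=cv2.imread("pics/w3.png")
g=cv2.cvtColor(im,cv2.COLOR_BGR2HSV)
for c in(258,310): print(c,[int(v) for v in g[190:240,c,2]],[int(v) for v in g[190:240,c,1]])
print(plane(i,[(249,211),(324,211),(249,228),(324,228),(286,219)],.062).round(4).tolist())
E
```

```text
258 [107, 99, 98, 98, 162, 172, 177, 184, 188, 189, 187, 188, 185, 185, 185, 186, 189, 191, 191, 183, 192, 202, 254, 255, 255, 255, 255, 255, 255, 255, 255, 255, 255, 255, 255, 255, 255, 219, 130, 115, 113, 96, 96, 136, 145, 145, 144, 143, 146, 143] [79, 75, 62, 68, 132, 135, 122, 121, 115, 116, 119, 118, 120, 117, 117, 119, 115, 117, 117, 118, 118, 119, 65, 50, 40, 39, 41, 38, 36, 34, 35, 31, 33, 34, 34, 39, 38, 115, 65, 155, 183, 183, 106, 114, 123, 123, 122, 123, 115, 123]
310 [156, 154, 154, 155, 166, 171, 191, 193, 194, 195, 195, 193, 196, 194, 196, 196, 199, 199, 196, 199, 200, 200, 249, 255, 255, 255, 255, 255, 255, 255, 255, 255, 255, 255, 255, 255, 255, 236, 200, 84, 87, 93, 137, 141, 103, 120, 155, 158, 157, 156] [137, 139, 137, 150, 160, 143, 121, 118, 117, 116, 116, 119, 118, 120, 118, 117, 115, 117, 121, 115, 119, 117, 93, 51, 38, 34, 32, 30, 30, 32, 29, 31, 30, 27, 26, 26, 26, 110, 120, 115, 126, 151, 160, 157, 141, 130, 117, 119, 115, 123]
[[0.5411, -0.2252, 0.062], [0.5907, -0.2253, 0.062], [0.5408, -0.237, 0.062], [0.591, -0.2371, 0.062], [0.5656, -0.2308, 0.062]]
```

Request:
move_arm([
  {"tx": 0.02, "ty": 0.0015, "tz": -0.002, "spin": 0},
  {"tx": 0.025, "ty": 0, "tz": 0, "spin": 0},
  {"tx": 0.025, "ty": 0, "tz": 0, "spin": 0},
  {"tx": 0.02, "ty": 0, "tz": 0, "spin": 0},
  {"tx": 0.01, "ty": 0, "tz": 0, "spin": 0},
  {"tx": 0, "ty": 0, "tz": 0, "spin": 0},
  {"tx": 0, "ty": 0, "tz": 0, "spin": 0},
])

```text
t: 4.55
tool_pos: [0.5674, -0.2302, 0.0321]
eef_rot: [1.27, 1.568, -0.301]
contact_force: [0.3, -0.2, 0.2]
grip_width: 0.0928
```

Request:
move_arm([
  {"tx": 0, "ty": 0, "tz": 0, "spin": 0},
  {"tx": 0, "ty": 0, "tz": 0, "spin": 0},
  {"tx": 0, "ty": 0, "tz": 0, "spin": 0},
  {"tx": 0, "ty": 0, "tz": 0, "spin": 0},
  {"tx": 0, "ty": 0, "tz": 0, "spin": 0},
  {"tx": 0, "ty": 0, "tz": 0, "spin": 0},
  {"tx": 0, "ty": 0, "tz": 0, "spin": 0},
  {"tx": 0, "ty": 0, "tz": 0, "spin": 0},
], grip=255)

```text
t: 5.35
tool_pos: [0.5662, -0.2297, 0.0307]
eef_rot: [-1.775, 1.571, 2.937]
contact_force: [-0.0, -0.2, 1.2]
grip_width: 0.0496
```

Request:
move_arm([
  {"tx": -0.01, "ty": 0, "tz": 0, "spin": 0},
  {"tx": -0.025, "ty": 0, "tz": 0, "spin": 0},
  {"tx": -0.03, "ty": 0, "tz": 0, "spin": 0},
  {"tx": -0.035, "ty": 0, "tz": 0, "spin": 0},
  {"tx": -0.04, "ty": 0, "tz": 0, "spin": 0},
  {"tx": -0.03, "ty": -0.002, "tz": -0.01, "spin": 0},
  {"tx": -0.02, "ty": -0.002, "tz": -0.02, "spin": 0},
  {"tx": 0, "ty": -0.002, "tz": -0.025, "spin": 0},
  {"tx": 0, "ty": -0.002, "tz": -0.03, "spin": 0},
  {"tx": 0, "ty": -0.002, "tz": -0.03, "spin": 0},
  {"tx": 0, "ty": -0.002, "tz": -0.03, "spin": 0},
  {"tx": 0, "ty": -0.002, "tz": -0.03, "spin": 0},
  {"tx": 0, "ty": -0.002, "tz": -0.025, "spin": 0},
  {"tx": 0, "ty": -0.002, "tz": -0.015, "spin": 0},
  {"tx": 0, "ty": -0.002, "tz": 0, "spin": 4.8},
  {"tx": 0, "ty": 0, "tz": 0, "spin": 4.9},
  {"tx": 0, "ty": 0, "tz": 0, "spin": 0},
  {"tx": 0, "ty": 0, "tz": 0, "spin": 0},
])

```text
t: 7.15
tool_pos: [0.5463, -0.0152, 0.2209]
eef_rot: [0.698, 1.57, -1.041]
contact_force: [-0.1, -0.9, -1.0]
grip_width: 0.0499
```

```bash
python3 - <<'E'
from h import *
o,i,im=snap('w4');cv2.imwrite("pics/w4c.png",cv2.resize(im[:300,120:440],None,fx=2,fy=2,interpolation=cv2.INTER_CUBIC))
E
```

```text
{'t': 7.15, 'tool_pos': [0.5463, -0.0152, 0.2209], 'eef_rot': [0.6981, 1.5703, -1.0412], 'contact_force': [-0.1006, -0.8823, -0.98], 'grip_width': 0.0499, 'joint_pos': [0.2204, 0.4704, -0.3491, 1.7166, 0.1875, 0.9871, -0.3659]}
```

View pics/w4c.png

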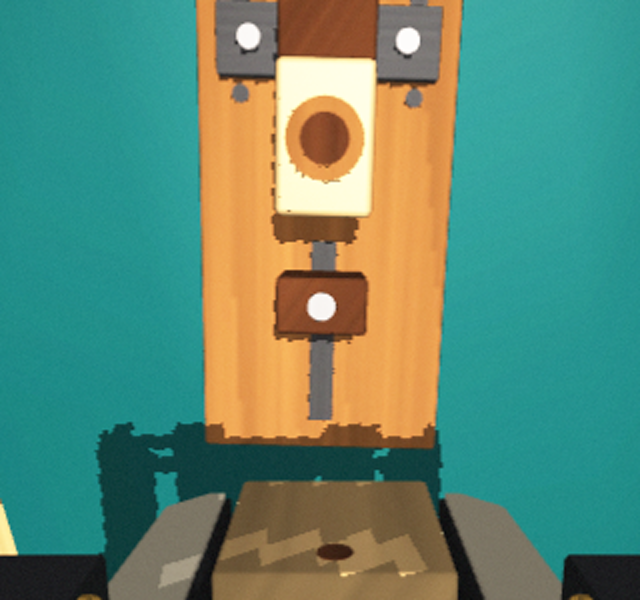

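Crop (u=120+x/2, v=y/2): the block top spans (277,58) to (374,214), the jaw top (277,278) to (366,334), the gap between them shows board and slot. The spacer is held at the bottom.

```bash
python3 - <<'E'
from h import *
i=np.load("w4.npy",allow_pickle=True).item();im=cv2.imread("pics/w4.png");hs=cv2.cvtColor(im,cv2.COLOR_BGR2HSV)
for u in(265,272,290,298): print(u,"V95-175",[int(v) for v in hs[100:172,u,2]])
for v in(90,152): print(v,[int(x) for x in hs[v,250:315,2]])
f=lambda P:[(120+x/2,y/2) for x,y in P]
B=plane(i,f([(277,58),(376,62),(372,215),(276,213)]),.073);J=plane(i,f([(277,278),(366,278),(367,334),(276,334)]),.063)
D=plane(i,f([(206,442),(435,446),(463,0),(197,0)]),.018)
for n,P in(("B",B),("J",J),("D",D)):
    print(n,P[:,:2].round(4).tolist(),P.mean(0).round(4),[round(float(np.degrees(np.arctan2(*(P[b]-P[a])[1::-1]))),2) for a,b in((0,1),(1,2),(3,2),(0,3))],[round(float(np.linalg.norm(P[b]-P[a])),4) for a,b in((0,1),(1,2),(3,2),(0,3))])
o=np.load  # tool yaw
print("tool y yaw now", -69.21+np.degrees(-3.5045-(0.6981+1.0412)))
E
```

```text
265 V95-175 [255, 255, 255, 255, 255, 234, 234, 160, 122, 126, 126, 128, 126, 129, 126, 129, 130, 128, 128, 131, 127, 246, 246, 246, 246, 246, 246, 246, 246, 246, 246, 245, 246, 246, 245, 87, 65, 68, 88, 134, 149, 152, 154, 156, 154, 152, 155, 151, 153, 150, 145, 145, 142, 139, 138, 140, 143, 142, 148, 147, 145, 141, 141, 138, 137, 111, 85, 124, 130, 129, 128, 242]
272 V95-175 [255, 255, 255, 255, 255, 253, 240, 174, 117, 113, 114, 113, 118, 115, 113, 115, 118, 116, 115, 118, 117, 117, 236, 237, 237, 238, 237, 237, 237, 238, 237, 237, 238, 237, 239, 126, 67, 68, 74, 132, 146, 144, 146, 145, 141, 143, 145, 147, 150, 148, 148, 147, 144, 138, 142, 136, 135, 137, 134, 136, 135, 132, 135, 132, 130, 122, 87, 112, 118, 189, 235, 236]
290 V95-175 [255, 255, 255, 255, 255, 255, 252, 237, 127, 125, 123, 126, 124, 122, 123, 125, 124, 121, 124, 127, 120, 241, 242, 242, 243, 242, 242, 241, 242, 242, 242, 241, 241, 242, 242, 194, 73, 62, 55, 112, 129, 135, 137, 136, 139, 137, 134, 135, 136, 135, 132, 133, 132, 135, 131, 129, 130, 129, 132, 133, 132, 133, 130, 132, 133, 132, 109, 82, 118, 120, 197,
[... 856 characters left out ...]
47, 248, 249, 248, 249, 249, 248, 248, 216, 104, 135, 132, 136, 134, 133, 134, 135, 134, 137, 135, 135, 137, 125, 113, 161, 224, 239, 238, 238, 236, 236, 237, 237, 238, 240, 242]
B [[0.5487, 0.1195], [0.5864, 0.1117], [0.5761, 0.0555], [0.5375, 0.0628]] [0.5622 0.0874 0.073 ] [-11.71, -100.37, -10.75, -101.22] [0.0385, 0.0572, 0.0394, 0.0578]
J [[0.5321, 0.0364], [0.57, 0.03], [0.5667, 0.0059], [0.5271, 0.0126]] [0.549  0.0212 0.063 ] [-9.61, -97.92, -9.61, -101.82] [0.0385, 0.0243, 0.0402, 0.0243]
D [[0.4758, -0.0431], [0.5935, -0.0652], [0.6331, 0.1398], [0.5158, 0.1597]] [0.5545 0.0478 0.018 ] [-10.66, 79.05, -9.61, 78.84] [0.1198, 0.2089, 0.119, 0.2067]
tool y yaw now -369.65760861070106
```

Gap ≈ 25 mm, jaw almost fully open, so one spacer leaves about 13 mm. That is within the jaw's travel, and a second would not fit safely.

Request:
move_arm([
  {"tx": 0, "ty": 0, "tz": 0, "spin": 1.1},
  {"tx": 0.01, "ty": -0.001, "tz": -0.012, "spin": 0},
  {"tx": 0.02, "ty": -0.001, "tz": -0.014, "spin": 0},
  {"tx": 0.02, "ty": -0.001, "tz": -0.014, "spin": 0},
  {"tx": 0.02, "ty": -0.001, "tz": -0.013, "spin": 0},
  {"tx": 0.02, "ty": 0, "tz": -0.01, "spin": 0},
  {"tx": 0.01, "ty": 0, "tz": 0, "spin": 0},
  {"tx": 0, "ty": 0, "tz": 0, "spin": 0},
  {"tx": 0, "ty": 0, "tz": 0, "spin": 0},
  {"tx": 0, "ty": 0, "tz": 0, "spin": 0},
])

```text
t: 8.2
tool_pos: [0.555, 0.0473, 0.1216]
eef_rot: [1.724, 1.569, -0.037]
contact_force: [-0.8, 0.6, -0.3]
grip_width: 0.0496
```

```bash
python3 - <<'E'
from h import *
o=st();Rt=R.from_euler("xyz",o["eef_rot"]).as_matrix();print(Rt.round(4).tolist())
print("yaw",np.degrees(np.arctan2(Rt[1,1],Rt[0,1])),"err tool",Rt.T@(np.array([.5543,.0472,.0432])-o["tool_pos"]))
im=camera("side");i=camera_info("side");p=proj(i,[.554,.0456,.06])[0].astype(int);print(p)
cv2.imwrite("pics/s5.png",cv2.resize(im[p[1]-45:p[1]+45,p[0]-60:p[0]+60],None,fx=5,fy=5,interpolation=cv2.INTER_CUBIC))
E
```

```text
{'t': 8.2, 'tool_pos': [0.555, 0.0473, 0.1216], 'eef_rot': [1.7235, 1.5688, -0.0371], 'contact_force': [-0.7842, 0.5884, -0.301], 'grip_width': 0.0496, 'joint_pos': [0.0734, 0.6025, -0.3067, 1.8063, 0.2494, 0.7685, -0.5524]}
[[0.002, 0.982, -0.1887], [-0.0001, -0.1887, -0.982], [-1.0, 0.002, -0.0003]]
yaw -10.87795889711013 err tool [ 0.07842364 -0.00077671  0.00027962]
[287 179]
```

View pics/s5.png

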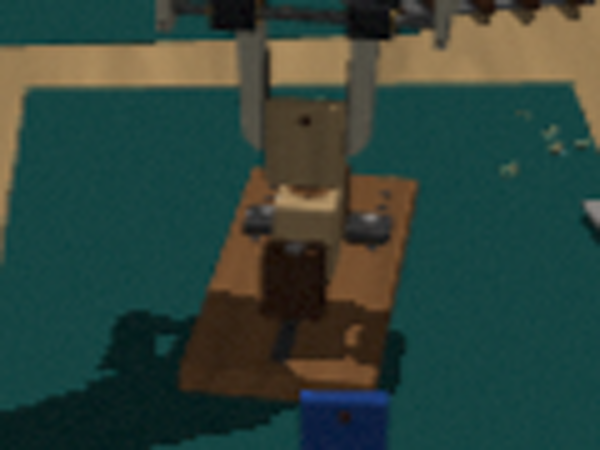

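The side view shows the spacer held upright and in line above the gap, between block top (305,200) and jaw (293,275). Descending.

Request:
move_arm([
  {"tx": 0.01, "ty": -0.0005, "tz": 0, "spin": 0},
  {"tx": 0.015, "ty": 0, "tz": 0, "spin": 0},
  {"tx": 0.015, "ty": 0, "tz": 0, "spin": 0},
  {"tx": 0.015, "ty": 0, "tz": 0, "spin": 0},
  {"tx": 0.01, "ty": 0, "tz": 0, "spin": 0},
  {"tx": 0.008, "ty": 0, "tz": 0, "spin": 0},
  {"tx": 0.003, "ty": 0, "tz": 0, "spin": 0},
  {"tx": 0, "ty": 0, "tz": 0, "spin": 0},
  {"tx": 0, "ty": 0, "tz": 0, "spin": 0},
  {"tx": 0, "ty": 0, "tz": 0, "spin": 0},
])

```text
t: 9.25
tool_pos: [0.5542, 0.0481, 0.0453]
eef_rot: [1.951, 1.569, 0.192]
contact_force: [0.4, -0.3, -0.2]
grip_width: 0.0498
```

Request:
move_arm([
  {"tx": 0.001, "ty": 0, "tz": 0, "spin": 0},
  {"tx": 0.001, "ty": 0, "tz": 0, "spin": 0},
  {"tx": 0, "ty": 0, "tz": 0, "spin": 0},
  {"tx": 0, "ty": 0, "tz": 0, "spin": 0},
])

```text
t: 9.65
tool_pos: [0.5537, 0.048, 0.0427]
eef_rot: [-2.79, 1.571, 1.734]
contact_force: [0.3, 0.2, 0.4]
grip_width: 0.0497
```

```bash
python3 - <<'E'
from h import *
o,i,im=snap('w6');cv2.imwrite("pics/w6c.png",im)
E
```

```text
{'t': 9.65, 'tool_pos': [0.5537, 0.048, 0.0427], 'eef_rot': [-2.7902, 1.5707, 1.7335], 'contact_force': [0.2994, 0.1902, 0.3994], 'grip_width': 0.0497, 'joint_pos': [0.0386, 0.7158, -0.2579, 1.8671, 0.3024, 0.5967, -0.5992]}
```

View pics/w6c.png

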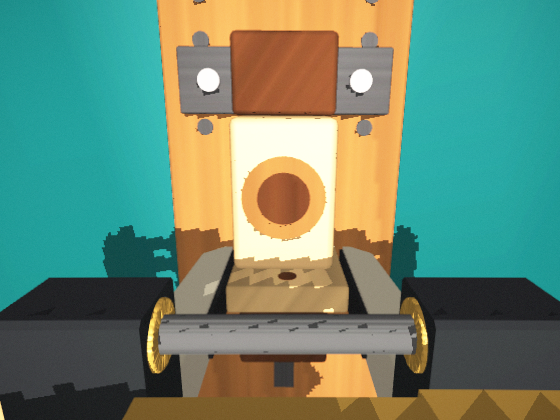

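The plate is down between block (lower edge at row ~265) and jaw, square to both and centred. Release and lift.

Request:
move_arm([
  {"tx": 0.0008, "ty": 0, "tz": 0, "spin": 0},
  {"tx": 0, "ty": 0, "tz": 0, "spin": 0},
  {"tx": 0, "ty": 0, "tz": 0, "spin": 0},
])

```text
t: 10.0
tool_pos: [0.5537, 0.0481, 0.0426]
eef_rot: [1.32, 1.57, -0.439]
contact_force: [-0.8, -1.2, 5.5]
grip_width: 0.0497
```

Request:
move_arm([
  {"tx": 0, "ty": 0, "tz": 0, "spin": 0},
  {"tx": 0, "ty": 0, "tz": 0, "spin": 0},
  {"tx": 0, "ty": 0, "tz": 0, "spin": 0},
  {"tx": 0, "ty": 0, "tz": 0, "spin": 0},
  {"tx": 0, "ty": 0, "tz": 0, "spin": 0},
  {"tx": 0, "ty": 0, "tz": 0, "spin": 0},
  {"tx": -0.01, "ty": 0, "tz": 0, "spin": 0},
  {"tx": -0.02, "ty": 0, "tz": 0, "spin": 0},
  {"tx": -0.03, "ty": 0, "tz": 0, "spin": 0},
  {"tx": -0.03, "ty": 0, "tz": 0, "spin": 0},
  {"tx": -0.03, "ty": 0, "tz": 0, "spin": 0},
  {"tx": -0.02, "ty": 0, "tz": 0.01, "spin": 0},
  {"tx": 0, "ty": 0, "tz": 0.03, "spin": 0},
  {"tx": 0, "ty": 0, "tz": 0.03, "spin": 0},
  {"tx": 0, "ty": 0, "tz": 0.02, "spin": 0},
  {"tx": 0, "ty": 0, "tz": 0, "spin": 0},
  {"tx": 0, "ty": 0, "tz": 0, "spin": 0},
], grip=0)

```text
t: 11.7
tool_pos: [0.537, -0.0396, 0.1825]
eef_rot: [2.592, 1.569, 0.833]
contact_force: [-0.2, 0.6, 0.4]
grip_width: 0.093
```

```bash
python3 - <<'E'
from h import *
o,i,im=snap('w7');cv2.imwrite("pics/w7c.png",cv2.resize(im[:300,120:440],None,fx=2,fy=2,interpolation=cv2.INTER_CUBIC))
E
```

```text
{'t': 11.7, 'tool_pos': [0.537, -0.0396, 0.1825], 'eef_rot': [2.5924, 1.5693, 0.8328], 'contact_force': [-0.2401, 0.6317, 0.4375], 'grip_width': 0.093, 'joint_pos': [0.2601, 0.5013, -0.3388, 1.7898, 0.2066, 0.8844, -0.3604]}
```

View pics/w7c.png

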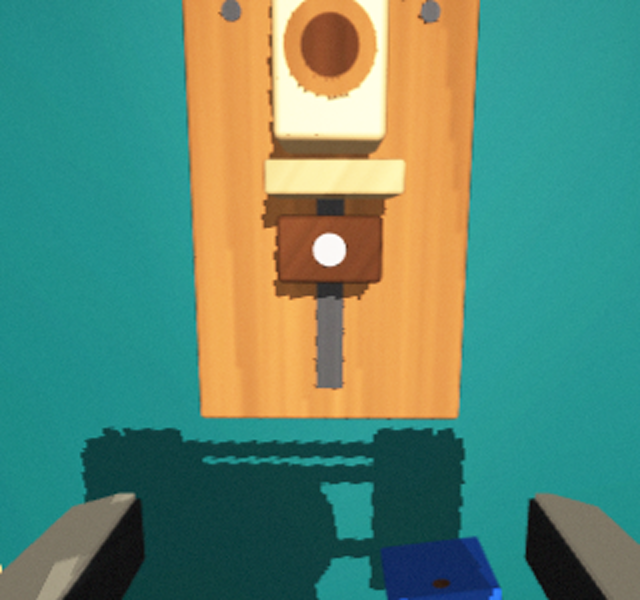

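The spacer stands upright and square with play on both sides: its top spans (265,160) to (404,194) in the crop, with the block edge at y≈140 and the jaw at y≈214. Now shut the fingers and descend behind the jaw.

Request:
move_arm([
  {"tx": 0, "ty": 0.0005, "tz": -0.007, "spin": 0},
  {"tx": 0, "ty": 0, "tz": -0.01, "spin": 0},
  {"tx": 0, "ty": 0, "tz": -0.005, "spin": 0},
  {"tx": 0.02, "ty": 0, "tz": 0, "spin": 0},
  {"tx": 0.02, "ty": 0, "tz": 0, "spin": 0},
  {"tx": 0.02, "ty": 0, "tz": 0, "spin": 0},
  {"tx": 0.02, "ty": 0, "tz": 0, "spin": 0},
  {"tx": 0.02, "ty": 0, "tz": 0, "spin": 0},
  {"tx": 0.02, "ty": 0, "tz": 0, "spin": 0},
  {"tx": 0.017, "ty": 0, "tz": 0, "spin": 0},
  {"tx": 0.01, "ty": 0, "tz": 0, "spin": 0},
  {"tx": 0, "ty": 0, "tz": 0, "spin": 0},
  {"tx": 0, "ty": 0, "tz": 0, "spin": 0},
], grip=255)

```text
t: 13.05
tool_pos: [0.5419, -0.0183, 0.0352]
eef_rot: [2.175, 1.57, 0.416]
contact_force: [-0.3, -0.7, -0.2]
grip_width: 0.0002
```

Request:
move_arm([
  {"tx": 0, "ty": 0, "tz": -0.003, "spin": 0},
  {"tx": 0, "ty": 0, "tz": -0.003, "spin": 0},
  {"tx": 0, "ty": 0, "tz": -0.003, "spin": 0},
  {"tx": 0, "ty": 0, "tz": -0.003, "spin": 0},
  {"tx": 0, "ty": 0, "tz": -0.002, "spin": 0},
  {"tx": 0, "ty": 0, "tz": -0.002, "spin": 0},
  {"tx": 0, "ty": 0, "tz": -0.002, "spin": 0},
  {"tx": 0, "ty": 0, "tz": -0.002, "spin": 0},
  {"tx": 0, "ty": 0, "tz": 0, "spin": 0},
])

```text
t: 13.95
tool_pos: [0.5449, -0.0004, 0.0349]
eef_rot: [-0.275, 1.569, -2.035]
contact_force: [-0.8, -3.0, 1.7]
grip_width: 0.0006
```

Request:
move_arm([
  {"tx": 0, "ty": 0, "tz": -0.0015, "spin": 0},
  {"tx": 0, "ty": 0, "tz": -0.0015, "spin": 0},
  {"tx": 0, "ty": 0, "tz": -0.0015, "spin": 0},
  {"tx": 0, "ty": 0, "tz": -0.0015, "spin": 0},
  {"tx": 0, "ty": 0, "tz": -0.001, "spin": 0},
  {"tx": 0, "ty": 0, "tz": -0.001, "spin": 0},
  {"tx": 0, "ty": 0, "tz": 0, "spin": 0},
])

```text
t: 14.65
tool_pos: [0.5468, 0.0089, 0.0348]
eef_rot: [2.965, 1.57, 1.205]
contact_force: [-0.9, -3.2, 1.0]
grip_width: 0.0007
```

Request:
move_arm([
  {"tx": 0, "ty": 0, "tz": -0.001, "spin": 0},
  {"tx": 0, "ty": 0, "tz": -0.001, "spin": 0},
  {"tx": 0, "ty": 0, "tz": 0, "spin": 0},
])

```text
t: 14.95
tool_pos: [0.5472, 0.0109, 0.0349]
eef_rot: [2.687, 1.57, 0.927]
contact_force: [-0.4, -3.8, 1.2]
grip_width: 0.0004
```

Request:
move_arm([
  {"tx": 0, "ty": 0, "tz": -0.001, "spin": 0},
  {"tx": 0, "ty": 0, "tz": -0.001, "spin": 0},
  {"tx": 0, "ty": 0, "tz": 0, "spin": 0},
])

```text
t: 15.25
tool_pos: [0.5475, 0.0127, 0.0349]
eef_rot: [2.494, 1.571, 0.735]
contact_force: [-0.3, -4.3, 0.7]
grip_width: 0.0003
```

Request:
move_arm([
  {"tx": 0, "ty": 0, "tz": -0.0005, "spin": 0},
  {"tx": 0, "ty": 0, "tz": -0.0005, "spin": 0},
  {"tx": 0, "ty": 0, "tz": 0, "spin": 0},
])

```text
t: 15.55
tool_pos: [0.5475, 0.0127, 0.0349]
eef_rot: [-0.166, 1.57, -1.926]
contact_force: [0.1, -5.2, 1.7]
grip_width: 0.0006
```

Request:
move_arm([
  {"tx": 0, "ty": 0, "tz": -0.0005, "spin": 0},
  {"tx": 0, "ty": 0, "tz": -0.0005, "spin": 0},
  {"tx": 0, "ty": 0, "tz": 0, "spin": 0},
])

```text
t: 15.85
tool_pos: [0.5475, 0.0127, 0.0349]
eef_rot: [-0.189, 1.568, -1.95]
contact_force: [-1.0, -7.0, 1.8]
grip_width: 0.0005
```

Request:
move_arm([
  {"tx": 0, "ty": 0, "tz": -0.0005, "spin": 0},
  {"tx": 0, "ty": 0, "tz": -0.0005, "spin": 0},
  {"tx": 0, "ty": 0, "tz": 0, "spin": 0},
])

```text
t: 16.15
tool_pos: [0.5475, 0.0127, 0.0349]
eef_rot: [-0.21, 1.567, -1.971]
contact_force: [-0.8, -7.9, 3.3]
grip_width: 0.0008
```

Request:
move_arm([
  {"tx": 0, "ty": 0, "tz": -0.001, "spin": 0},
  {"tx": 0, "ty": 0, "tz": -0.001, "spin": 0},
  {"tx": 0, "ty": 0, "tz": -0.001, "spin": 0},
  {"tx": 0, "ty": 0, "tz": -0.001, "spin": 0},
  {"tx": 0, "ty": 0, "tz": 0, "spin": 0},
  {"tx": 0, "ty": 0, "tz": 0, "spin": 0},
])

```text
t: 16.75
tool_pos: [0.5474, 0.0126, 0.0349]
eef_rot: [-0.218, 1.561, -1.982]
contact_force: [-1.1, -14.2, 5.5]
grip_width: 0.0003
```

Request:
move_arm([
  {"tx": 0, "ty": 0, "tz": -0.001, "spin": 0},
  {"tx": 0, "ty": 0, "tz": -0.001, "spin": 0},
  {"tx": 0, "ty": 0, "tz": -0.001, "spin": 0},
  {"tx": 0, "ty": 0, "tz": -0.001, "spin": 0},
  {"tx": 0, "ty": 0, "tz": 0, "spin": 0},
  {"tx": 0, "ty": 0, "tz": 0, "spin": 0},
])

```text
t: 17.35
tool_pos: [0.5473, 0.0126, 0.035]
eef_rot: [-0.216, 1.556, -1.983]
contact_force: [-3.7, -19.0, 8.4]
grip_width: 0.0008
```

The jaw is firmly stalled: 19 N with no further motion. Back off, lift and check.

Request:
move_arm([
  {"tx": 0, "ty": 0, "tz": 0.003, "spin": 0},
  {"tx": 0, "ty": 0, "tz": 0.003, "spin": 0},
  {"tx": 0, "ty": 0, "tz": 0.004, "spin": 0},
  {"tx": 0, "ty": 0, "tz": 0.006, "spin": 0},
  {"tx": 0, "ty": 0, "tz": 0.01, "spin": 0},
  {"tx": 0, "ty": 0, "tz": 0.01, "spin": 0},
  {"tx": 0, "ty": 0, "tz": 0, "spin": 0},
  {"tx": -0.02, "ty": 0, "tz": 0, "spin": 0},
  {"tx": -0.03, "ty": 0, "tz": 0, "spin": 0},
  {"tx": -0.03, "ty": 0, "tz": 0, "spin": 0},
  {"tx": -0.03, "ty": 0, "tz": 0, "spin": 0},
  {"tx": -0.03, "ty": 0, "tz": 0, "spin": 0},
  {"tx": -0.01, "ty": 0, "tz": 0, "spin": 0},
  {"tx": 0, "ty": 0, "tz": 0, "spin": 0},
  {"tx": 0, "ty": 0, "tz": 0, "spin": 0},
])

```text
t: 18.85
tool_pos: [0.5419, -0.012, 0.1836]
eef_rot: [-1.416, 1.569, 3.108]
contact_force: [-0.4, 0.2, -1.1]
grip_width: 0.0001
```

```bash
python3 - <<'E'
from h import *
o,i,im=snap('w8');cv2.imwrite("pics/w8c.png",cv2.resize(im[:300,120:440],None,fx=2,fy=2,interpolation=cv2.INTER_CUBIC))
cv2.imwrite("pics/top8.png",camera("top"));cv2.imwrite("pics/side8.png",camera("side"))
E
```

```text
{'t': 18.85, 'tool_pos': [0.5419, -0.012, 0.1836], 'eef_rot': [-1.4161, 1.5686, 3.1078], 'contact_force': [-0.3536, 0.2265, -1.1118], 'grip_width': 0.0001, 'joint_pos': [0.2083, 0.5066, -0.3405, 1.7761, 0.2086, 0.8966, -0.4124]}
```

View pics/w8c.png

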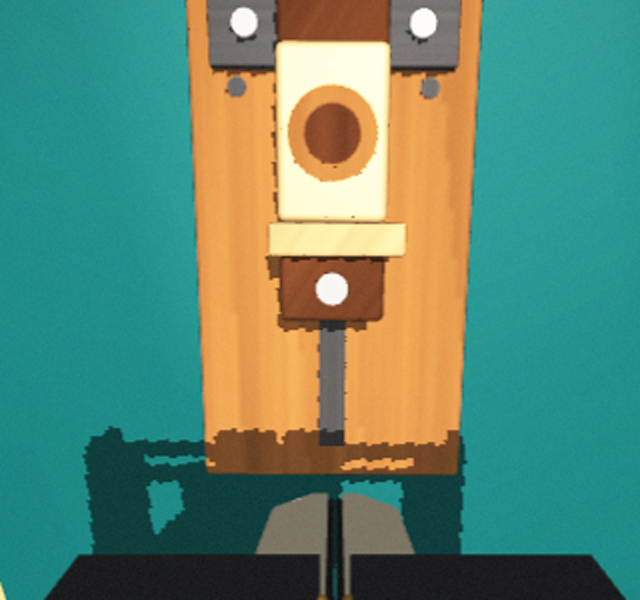

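The block, spacer and jaw are face to face: block edge y≈220, spacer top 223–256, jaw from 257. The spacer is square and near the centre line. A numeric check of the gap and rack follows before handing in.

```bash
python3 - <<'E'
from h import *
i=np.load("w8.npy",allow_pickle=True).item();f=lambda P:[(120+x/2,y/2) for x,y in P]
u=np.array([.189,.982]);v=np.array([.982,-.189])
for n,p,z in[("block far",(332,41),.073),("block near",(332,220),.073),("sp far",(338,223),.074),("sp near",(338,256),.074),("jaw back",(332,321),.063),("spL",(269,240),.074),("spR",(406,240),.074),("blL",(277,130),.073),("blR",(388,130),.073)]:
    q=plane(i,f([p]),z)[0,:2]-np.array([.5347,-.0542]);print(n,(q@u*1000).round(1),(q@v*1000).round(1))
for n in("top","side"):
    a=cv2.imread(f"pics/{n}0.png");b=cv2.imread(f"pics/{n}8.png");d=cv2.absdiff(a,b).max(2)
    R_=dict(top={"cup":(258,105,290,140),"gouge":(135,100,205,122),"rack":(278,178,340,206)},side={"mallet":(300,245,335,335),"cup":(345,212,378,245),"rack":(285,228,312,278)})[n]
    print(n,{k:int((d[y0:y1,x0:x1]>40).sum()) for k,(x0,y0,x1,y1) in R_.items()})
cv2.imwrite("pics/chk.png",np.hstack([cv2.resize(cv2.imread("pics/top8.png")[95:235,100:440],(510,210)),cv2.resize(cv2.imread("pics/side8.png")[150:340,210:400],(210,210))]))
E
```

```text
block far 174.2 -0.3
block near 115.6 -0.2
sp far 114.5 2.0
sp near 102.9 2.0
jaw back 77.7 -0.2
spL 108.5 -23.1
spR 108.6 26.7
blL 145.9 -19.5
blR 146.0 19.4
top {'cup': 0, 'gouge': 0, 'rack': 167}
side {'mallet': 0, 'cup': 0, 'rack': 132}
```

View pics/chk.png

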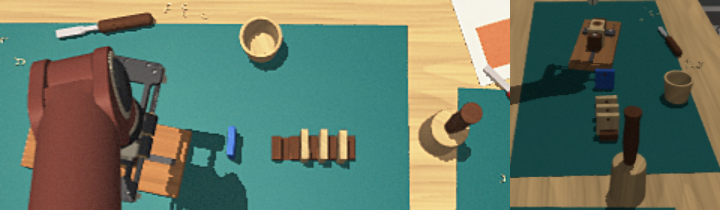

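Jaw face at 102.7, block face at about 115 mm, so the gap is about 12 mm. The three other spacers still stand in the rack, and the cup, mallet and gouge are unmoved.

```bash
python3 -c "
from h import *
print(finish_job())"
```

```text
the job is handed in; nothing more can be done
None
```

I packed the gap with one spacer and pushed the jaw up until it was snug, then handed the job in at about 19 s on the robot's clock.

- **Choice of spacers:** the gap measured about 25 mm with the jaw almost fully open. One 12 mm plate left roughly 13 mm for the jaw to slide. A second plate would have had only about 1 mm of clearance.
- **Placing:** I took the spacer from the board end of the rack, stood it in the gap with play on both sides, and checked it upright and square before closing.
- **Closing:** I pushed the jaw about 13 mm with shut fingers. It then stopped dead, with force rising to 19 N and no further motion.

**Last checks:**
- Jaw to block is about 12 mm.
- The spacer is square and about 2 mm off the centre line.
- The block is less than 1 mm off the line. It looks tight against the stop, though I did not measure that contact directly.
- The other three spacers stand in the rack.
- The cup, mallet and gouge show no change in the camera images.

No check failed or disagreed. My first two move calls were refused for incomplete rows and moved nothing.

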